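# Lock the battery cap of a logger with the cover key

## Robot

A 7-joint arm with a two-finger parallel gripper is mounted at the origin on the work surface. World frame = base frame: x ahead of the robot, y to its left, z up, the work surface at z = 0. Lengths are in m, angles in degrees, forces in N, time in s.
With the tool pointing down it reaches from about 0.425 to 0.875 m from the base axis. Payload 4.7 kg.
Tool frame: the origin (TCP) lies on the centre line of the jaws, within the pads' length; the fingertips stand 8 mm ahead of it and the grasp point (between the pads) lies 11 mm behind it; z points along the fingers, y is the direction in which the jaws open and shut (so a half turn about z gives the same grasp; the last joint's range is limited). The gripper opens to 87 mm and grips with 3 to 60 N. Pads are 19 mm wide; open, the fingers measure 117 mm over their backs; the gripper's body (75 mm by 190 mm) begins 51 mm behind the grasp point.
Start: joints at [-71.499, 18.392, -4.016, 83.108, 1.295, 78.541, -3.26], TCP at [0.198, 0.619, 0.231] pointing down, gripper open.
Joint ranges: [-163.93, 163.93], [-17.29, 119.83], [-79.2, 71.16], [3.27, 140.29], [-89.18, 269.18], [5.43, 117.66], [-154.24, 154.24]. Speed limits (degrees/s): [147.25, 147.25, 180, 180, 180, 180, 180].

## Interface

Orientations are given as [roll, pitch, yaw] about the fixed x, y, z axes, in that order (R = Rz(yaw) Ry(pitch) Rx(roll)).
In Python, from cell import env gives the robot as it stands. The module is installed in compiled form; this text tells all that it offers.
- The arm moves only by the tool move_arm, never from a script. Its argument "steps" is a list of rows, each a list of 2 entries, a list of its own where there are three numbers: the shift along the tool's x, y, z in m, then the turn about the tool's z in rad. A call has 1 to 20 rows; each row is the pose to reach, as a shift and turn from the pose commanded when the call began, along the tool's axes at that moment; what a row does not reach only later rows make up. A row lasts 1/8 s, in which the tool goes at most 62.5 mm and 10.7 degrees, less where a joint would pass 70% of its speed; a pose out of reach is approached as far as the arm can. A call with a gripper value outside its range is refused whole. "hand" is the closure, from -1 (fully open) to 1 (shut), set as the call begins (left out, the last holds). The fingers move at their own pace and stop on an object; "squeeze" is the grip in N (left out, the last holds). Time passes only in rows, so rows that repeat a pose let the fingers close. It gives the time, the measured TCP pose, the force and the opening at its end, in the units of the state.
- env.get_obs(): the state, without advancing time (a new reading comes with each control period).
- env.read_camera(name): name is "scene" or "top" or "wrist"; returns (picture, depth): 384x512x3 uint8, red, green, blue; 384x512 float32, m along the optical axis (not along the pixel's ray), 0 where there is no reading.
- env.calibration(name): a dict with "intrinsics" (3x3 intrinsics, pixels), "position" and "orientation" of the camera in the world; the wrist camera has in their place "mount" (4x4, takes a point from camera to tool coordinates, whose origin is the TCP and whose axes are the flange's). Camera axes: x right, y up, looking along -z (the intrinsics and any distortion apply to the point x, -y, -z); pixel columns grow to the right and rows downward; lengths in m; the calibration is good to about 2 mm. The wrist camera is an equidistant fisheye: a pixel r from the principal point sees the ray r / f radians off the axis. A picture is of the moment at which its call begins: read the wrist's pose just before it. calibration takes no time and is no camera call.
- env.sign_off(): hands the job in, once; it reports no verdict.
Trained networks look in the newest picture that a camera, given by its name, has taken for a name from the list of things; names that differ only in an ending like _2 or _b are one class to them, and where a whole thing is asked for, a point or a joint stands for the part that bears it (a point fixed in the world has none). Each returns a list of dicts, best first, with "conf" (0 to 1); they miss things now and then, are a little off and sometimes report something else, mostly with a low value. They report only what shows in the picture. A call takes as long as a camera call. They do not tell look-alikes from the thing itself.
- env.cut_out(camera, query): "region" (384x512 bool, what is visible of it) and "uv" ([column, row] in pixels, amid what is visible of it).
The state is a dict: "time_s": time; "qpos": joint angles; "joint_velocities": joint speeds; "effort": joint torques, N m; "tool_pos": TCP position; "tool_rot": TCP orientation; "force": force on the tool from outside, world axes, zero at the start; "wrist_torque": the same for the moment, N m; "grip_width": finger opening in m.
Only numpy, scipy, OpenCV 4.12 (cv2) and the standard library are available. Lean on these libraries where they do the work, as an engineer would, in place of code of your own. Each camera call takes 0.05 s, during which the arm holds its last target. There are 200 camera calls.

## Task

Lock the battery cap of the grey instrument housing: take the flat-bladed cover key (the one with the flat rectangular handle) from the wooden rack, push its blade to the bottom of the cap's slot and turn the cap clockwise, seen from above, to its stop, so that the slot lies in line with the housing. Then put the key down in the open white tray and let go of it.

Things in the scene. Friction and masses are not known exactly. Their poses are not given: they have to be found in the camera images.
- key_center (a point): Cover key standing loose in a slot (16 mm deep) of a low wooden rack; lifts straight out. Point: centre of its flat black handle, 57 mm above the table at the start; handle 40 (x) x 14 (y) x 50 mm high (z), gripped across the 14 mm. Under it a steel blade 36 mm wide (x), 5 thick (y), 26 long: its end lies 51 mm below the point. Half a turn about z is the same. The round-handled spanner beside it is not wanted.
- cap_slot (a point): Slot of the 60 mm round aluminium battery cap on a fixed grey housing (180 x 100 x 45 mm), turning with the cap. Point: centre of the slot's floor, 49 mm above the table; x along the slot, z up. Slot 14 mm deep, open at both ends, between two half-moons: 9 mm wide in the lower 8 mm, flaring to 21 mm at the mouth. The blade has about 8 degrees of play in it each way. The small black plug is not the cap.
- battery_cap (a joint): Angle of the battery cap, rad: 0 open (slot across the housing's length), growing clockwise seen from above, 1.57 locked at its stop (slot along the housing's length). Starts at 0 to 0.3. Turns against light friction (0.08 N m) and stays where it is left.
- tray_in (a point): Open white tray, 140 x 140 mm outside, 35 mm high, walls 4 mm thick, fixed and empty, on the other side of the housing from the rack. Point: centre of its inner floor, about 4 mm above the table; x and y run along its walls.
Not all that is in view belongs to the job. There is more than one size of the part that bears cap_slot; the job needs the smaller.

How it is judged:
By the outcome, as a careful person would: the job done as asked, in the order asked, and still so for the second after the job is handed in, with the robot touching nothing.
It also fails if it takes over 48 s, if anything falls off the work surface, if the arm or the gripper's body presses on something with over 40 N, if the wrist force passes 120 N, or if a joint passes its speed limit or range.

## Working session

There is one attempt and no reset: what is moved stays moved. The work goes in short steps, Python scripts to look and compute and a tool call to move; the robot and the scene stay as the last step left them, time stands still between calls to the robot, and variables do not carry over. Pictures are saved under pics/ and viewed, about 8 in all and at most 12, crops included, and the job is handed in when it is done.

Besides the shell and the picture viewer there is one more tool, called after "Request:" as name(argument=value, ...) on one line, values as JSON. move_arm: Moves the arm, as the interface text tells. Its arguments: {"type":"object","properties":{"steps":{"type":"array"},"hand":{"type":"number"},"squeeze":{"type":"number"}},"required":["steps"]}

```bash
mkdir -p pics; cat > h.py <<'E'
import numpy as np,cv2
from cell import env
from scipy.spatial.transform import Rotation as R
def world(cam,d):
    "per-pixel world points for fixed cameras"
    c=env.calibration(cam);K=np.array(c["intrinsics"])
    v,u=np.mgrid[0:384,0:512]
    p=np.stack([(u-K[0,2])/K[0,0]*d,-(v-K[1,2])/K[1,1]*d,-d],-1)
    o=np.array(c["orientation"]);
    M=o if o.shape==(3,3) else R.from_euler("xyz",o,degrees=True).as_matrix()
    return p@M.T+np.array(c["position"])
def save(n,im): cv2.imwrite("pics/"+n+".png",im[...,::-1])
E
python3 - <<'E'
from h import *
ims=[]
for cam in("scene","top"):
    print(cam,env.calibration(cam))
    im,d=env.read_camera(cam); np.savez(cam,im=im,d=d); ims.append(im)
    P=world(cam,d)
    for q in("key_center","cap_slot","tray_in","battery_cap"):
        try:
            for r in env.cut_out(cam,q):
                m=r["region"]&(d>0); p=P[m]
                print(cam,q,round(r["conf"],2),np.round(r["uv"]),m.sum(),np.round(np.median(p,0),3),np.round(np.percentile(p,[2,98],axis=0),3).tolist())
        except Exception as e: print(q,e)
save("a_scene",ims[0]);save("a_top",ims[1])
print(env.get_obs())
E
```

```text
scene {'intrinsics': array([[485.26256299,   0.        , 250.1331458 ],
       [  0.        , 485.26256299, 197.17488096],
       [  0.        ,   0.        ,   1.        ]]), 'position': array([1.03098475, 0.63078569, 1.02932816]), 'orientation': array([4.31231929e+01, 8.84547113e-02, 1.46953299e+02])}
scene key_center 0.8 [381. 300.] 273 [0.463 0.303 0.065] [[0.442, 0.293, 0.019], [0.478, 0.31, 0.084]]
scene cap_slot 0.75 [262. 250.] 437 [0.604 0.032 0.061] [[0.577, -0.001, 0.045], [0.631, 0.059, 0.066]]
scene cap_slot 0.56 [166. 120.] 459 [ 0.584 -0.546  0.083] [[0.545, -0.595, 0.064], [0.621, -0.513, 0.091]]
scene tray_in 0.73 [234. 172.] 2079 [ 0.496 -0.275  0.007] [[0.428, -0.342, -0.001], [0.572, -0.195, 0.037]]
scene battery_cap 0.94 [166. 118.] 439 [ 0.585 -0.545  0.083] [[0.546, -0.59, 0.065], [0.621, -0.513, 0.091]]
scene battery_cap 0.79 [266. 248.] 433 [0.604 0.033 0.061] [[0.576, 0.003, 0.046], [0.631, 0.058, 0.066]]
top {'intrinsics': array([[347.43736536,   0.        , 257.38846466],
       [  0.        , 347.43736536, 186.93979808],
       [  0.        ,   0.        
[... 770 characters left out ...]
067]]
{'time_s': 0.5, 'qpos': array([-71.4971424 ,  18.39466845,  -4.01566392,  83.11127557,
         1.29457956,  78.54147391,  -3.25959325]), 'joint_velocities': array([ 0.13196852, -0.05779385, -0.02143901, -0.03058681, -0.00885249,
       -0.07905362, -0.06493169]), 'effort': array([ 1.20776826e-04, -4.90605497e+01, -4.02653916e-01, -3.12465262e+01,
       -6.38069375e-02,  3.46925051e-02,  4.22296898e-05]), 'tool_pos': array([0.19759353, 0.61922357, 0.23052265]), 'tool_rot': array([-1.79997697e+02,  2.64522464e-03,  1.62305930e+02]), 'force': array([ 0.59321323, -0.43308839, -0.06575067]), 'wrist_torque': array([ 0.02021621, -0.01799985, -0.02374882]), 'grip_width': 0.08693825529114796}
```

View images.

```bash
python3 - <<'E'
from h import *
a=cv2.imread("pics/a_scene.png");b=cv2.imread("pics/a_top.png")
c1=cv2.resize(a[200:360,180:460],None,fx=2.8,fy=2.8,interpolation=cv2.INTER_CUBIC)
cv2.imwrite("pics/a_crop.png",c1)
E
```

```text
(no output)
```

View pics/a_top.png

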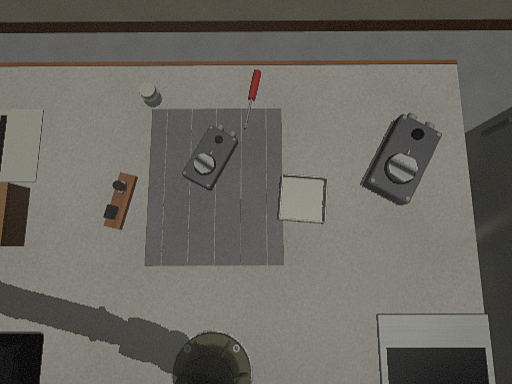

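View pics/a_crop.png

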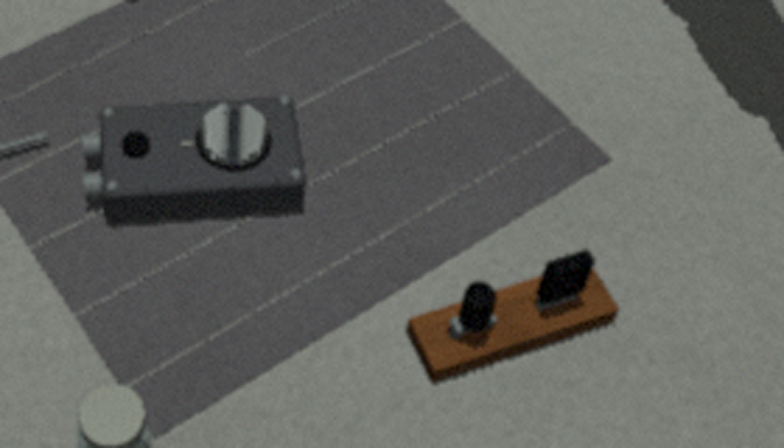

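```bash
python3 - <<'E'
from h import *
for cam in("scene","top"):
    z=np.load(cam+".npz");im,d=z["im"],z["d"];P=world(cam,d)
    near=lambda c,r:(np.hypot(P[...,0]-c[0],P[...,1]-c[1])<r)&(d>0)
    hsv=cv2.cvtColor(im,cv2.COLOR_RGB2HSV)
    def rep(n,m):
        m=cv2.morphologyEx(m.astype(np.uint8),cv2.MORPH_OPEN,np.ones((2,2)))>0
        p=P[m].astype(np.float32); r=cv2.minAreaRect(p[:,:2]); b=cv2.boxPoints(r)
        e=b[1]-b[0],b[2]-b[1]; L=max(e,key=np.linalg.norm)
        print(cam,n,m.sum(),"c",np.round(r[0],4),"size",np.round(r[1],3),"long axis deg",round(np.degrees(np.arctan2(L[1],L[0]))%180,1),"z",np.round(np.percentile(p[:,2],[5,50,95]),3))
    rep("rack",near((.47,.28),.13)&(hsv[...,1]>110)&(hsv[...,0]<25)&(P[...,2]>.012)&(P[...,2]<.035))
    rep("key",near((.46,.295),.035)&(P[...,2]>.04))
    rep("keytop",near((.46,.295),.035)&(P[...,2]>.074))
    rep("spanner",near((.52,.275),.04)&(P[...,2]>.04))
    rep("house",near((.62,.02),.16)&(P[...,2]>.037)&(P[...,2]<.052))
    rep("cap",near((.604,.03),.06)&(P[...,2]>.057))
    rep("tray",near((.5,-.275),.14)&(P[...,2]>.027)&(P[...,2]<.05))
E
```

```text
Traceback (most recent call last):
cv2.error: OpenCV(4.12.0) /io/opencv/modules/imgproc/src/convhull.cpp:143: error: (-215:Assertion failed) total >= 0 && (depth == CV_32F || depth == CV_32S) in function 'convexHull'
```

```bash
cat > meas.py <<'E'
from h import *
for cam in("scene","top"):
    z=np.load(cam+".npz");im,d=z["im"],z["d"];P=world(cam,d)
    near=lambda c,r:(np.hypot(P[...,0]-c[0],P[...,1]-c[1])<r)&(d>0)
    hsv=cv2.cvtColor(im,cv2.COLOR_RGB2HSV)
    def rep(n,m):
        p=P[m].astype(np.float32)
        if len(p)<5: print(cam,n,"few");return
        r=cv2.minAreaRect(np.ascontiguousarray(p[:,:2])); b=cv2.boxPoints(r)
        e=b[1]-b[0],b[2]-b[1]; L=max(e,key=np.linalg.norm)
        print(cam,n,m.sum(),"c",np.round(r[0],4),"size",np.round(r[1],3),"long axis deg",round(np.degrees(np.arctan2(L[1],L[0]))%180,1),"z",np.round(np.percentile(p[:,2],[5,50,95]),3))
    rep("rack",near((.47,.28),.13)&(hsv[...,1]>90)&(P[...,2]>.012)&(P[...,2]<.035))
    rep("key",near((.46,.295),.035)&(P[...,2]>.04))
    rep("keytop",near((.46,.295),.035)&(P[...,2]>.074))
    rep("spanner",near((.52,.275),.04)&(P[...,2]>.04))
    rep("house",near((.62,.02),.16)&(P[...,2]>.037)&(P[...,2]<.052))
    rep("cap",near((.604,.03),.06)&(P[...,2]>.057))
    rep("tray",near((.5,-.275),.14)&(P[...,2]>.027)&(P[...,2]<.05))
E
python3 meas.py
```

```text
scene rack 1132 c [0.4975 0.2901] size [0.053 0.17 ] long axis deg 166.0 z [0.015 0.021 0.025]
scene key 247 c [0.4585 0.3006] size [0.015 0.042] long axis deg 165.5 z [0.043 0.071 0.083]
scene keytop 116 c [0.4588 0.3006] size [0.015 0.04 ] long axis deg 165.5 z [0.075 0.081 0.084]
scene spanner 184 c [0.5371 0.282 ] size [0.024 0.025] long axis deg 166.7 z [0.043 0.072 0.078]
scene house 1933 c [0.6284 0.0153] size [0.104 0.18 ] long axis deg 151.5 z [0.04  0.045 0.049]
scene cap 303 c [0.602  0.0297] size [0.058 0.058] long axis deg 52.7 z [0.058 0.062 0.066]
scene tray 379 c [ 0.4989 -0.2693] size [0.148 0.142] long axis deg 84.4 z [0.028 0.033 0.038]
top rack 641 c [0.4978 0.2877] size [0.051 0.167] long axis deg 167.2 z [0.019 0.023 0.026]
top key 143 c [0.46   0.2961] size [0.015 0.039] long axis deg 166.4 z [0.044 0.077 0.085]
top keytop 77 c [0.4599 0.2966] size [0.014 0.039] long axis deg 167.3 z [0.076 0.082 0.085]
top spanner 103 c [0.5373 0.2768] size [0.026 0.023] long axis deg 7.3 z [0.042 0.074 0.079]
top house 1534 c [0.6315 0.0126] size [0.1  0.18] long axis deg 151.4 z [0.041 0.046 0.049]
top cap 250 c [0.605  0.0271] size [0.057 0.059] long axis deg 148.0 z [0.058 0.063 0.066]
top tray 288 c [ 0.5031 -0.2714] size [0.14  0.141] long axis deg 174.9 z [0.029 0.035 0.038]
```

```bash
cat >> h.py <<'E'
def go(x,y,z,yaw):
    o=env.get_obs();M=R.from_euler("xyz",o["tool_rot"],degrees=True)
    s=M.inv().apply(np.array([x,y,z])-o["tool_pos"]); t=-np.radians((yaw-o["tool_rot"][2]+180)%360-180)
    print("t",round(o["time_s"],2),"pos",np.round(o["tool_pos"],4),"rot",np.round(o["tool_rot"],2),"q7",round(o["qpos"][6],1),"w",round(o["grip_width"],4),"F",np.round(o["force"],1))
    print("shift",np.round(s,4),"turn",round(t,4),"rows>=",int(np.ceil(max(np.linalg.norm(s)/.0625,abs(t)/.1867))))
E
python3 -c "
from h import *
go(.459,.2985,.2,166)
print(env.calibration('wrist'))"
```

```text
t 0.5 pos [0.1976 0.6192 0.2305] rot [-180.      0.    162.31] q7 -3.3 w 0.0869 F [ 0.6 -0.4 -0.1]
shift [-0.3465 -0.2261  0.0305] turn -0.0645 rows>= 7
{'intrinsics': array([[297.31863964,   0.        , 253.32852241],
       [  0.        , 297.31863964, 193.95675968],
       [  0.        ,   0.        ,   1.        ]]), 'mount': array([[ 5.21601041e-04,  9.52126802e-01,  3.05702930e-01,
         8.48490991e-02],
       [ 9.99999569e-01, -7.31250065e-04,  5.71279997e-04,
         6.03501422e-04],
       [ 7.67476284e-04,  3.05702501e-01, -9.52126773e-01,
        -1.53959160e-01],
       [ 0.00000000e+00,  0.00000000e+00,  0.00000000e+00,
         1.00000000e+00]])}
```

Request:
move_arm(steps=[[[-0.05,-0.033,0.005],-0.01],[[-0.1,-0.065,0.01],-0.02],[[-0.15,-0.098,0.015],-0.03],[[-0.2,-0.13,0.02],-0.04],[[-0.25,-0.163,0.025],-0.05],[[-0.3,-0.196,0.028],-0.06],[[-0.335,-0.218,0.03],-0.0645],[[-0.3465,-0.226,0.0305],-0.0645],[[-0.3465,-0.226,0.0305],-0.0645],[[-0.3465,-0.226,0.0305],-0.0645]], hand=-1)

```text
time_s: 1.75
tool_pos: [0.4576, 0.3008, 0.2001]
tool_rot: [180.0, -0.0, 166.2]
force: [-0.4, -0.2, 0.4]
grip_width: 0.0869
```

```bash
cat >> h.py <<'E'
def wrist():
    "wrist picture with world points per pixel"
    o=env.get_obs(); im,d=env.read_camera("wrist"); c=env.calibration("wrist");K=np.array(c["intrinsics"])
    v,u=np.mgrid[0:384,0:512]; x=u-K[0,2]; y=v-K[1,2]; r=np.hypot(x,y)+1e-9; t=np.minimum(r/K[0,0],1.5)
    p=np.stack([x/r*np.tan(t),-y/r*np.tan(t),-np.ones_like(r)],-1)*d[...,None]
    m=np.array(c["mount"]); p=p@m[:3,:3].T+m[:3,3]
    return im,d,p@R.from_euler("xyz",o["tool_rot"],degrees=True).as_matrix().T+o["tool_pos"]
def rep(n,P,m):
    p=P[m].astype(np.float32)
    if len(p)<5: print(n,"few");return
    r=cv2.minAreaRect(np.ascontiguousarray(p[:,:2])); b=cv2.boxPoints(r)
    L=max((b[1]-b[0],b[2]-b[1]),key=np.linalg.norm)
    print(n,m.sum(),"c",np.round(r[0],4),"size",np.round(r[1],3),"axis",round(np.degrees(np.arctan2(L[1],L[0]))%180,1),"z",np.round(np.percentile(p[:,2],[5,50,95]),3))
E
python3 -c "
from h import *
im,d,P=wrist(); save('b_wrist',im)
near=lambda c,r:(np.hypot(P[...,0]-c[0],P[...,1]-c[1])<r)&(d>0)
rep('key',P,near((.46,.298),.035)&(P[...,2]>.04)&(P[...,2]<.1))
rep('keytop',P,near((.46,.298),.035)&(P[...,2]>.077)&(P[...,2]<.1))
for r in env.cut_out('wrist','key_center'):
  m=r['region']&(d>0); print(r['conf'],r['uv']); rep('net',P,m)
go(.459,.2985,.051,166)
"
```

```text
key 667 c [0.4572 0.2992] size [0.014 0.038] axis 165.9 z [0.054 0.081 0.083]
keytop 562 c [0.4571 0.299 ] size [0.014 0.038] axis 166.5 z [0.079 0.081 0.083]
0.88 [251.1, 185.2]
net 728 c [0.468  0.2959] size [0.019 0.061] axis 166.5 z [0.022 0.081 0.082]
t 1.85 pos [0.4577 0.3006 0.2001] rot [ 1.7997e+02 -3.0000e-02  1.6620e+02] q7 41.3 w 0.087 F [-0.5  0.1 -1. ]
shift [-0.0018 -0.0018  0.1491] turn 0.0034 rows>= 3
```

View pics/b_wrist.png

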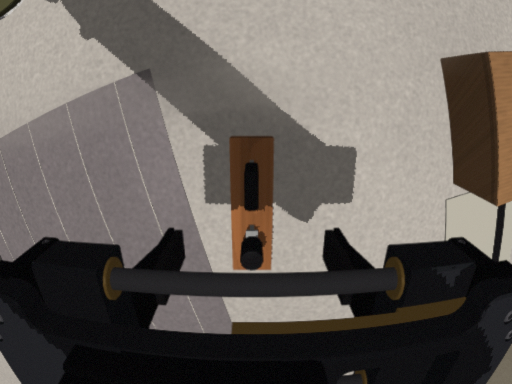

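Request:
move_arm(steps=[[[-0.001,-0.0015,0.04],0.0035],[[-0.001,-0.0015,0.08],0.0035],[[-0.001,-0.0015,0.11],0.0035],[[-0.001,-0.0015,0.13],0.0035],[[-0.001,-0.0015,0.145],0.0035],[[-0.001,-0.0015,0.149],0.0035],[[-0.001,-0.0015,0.149],0.0035],[[-0.001,-0.0015,0.149],0.0035]])

```text
time_s: 2.85
tool_pos: [0.4602, 0.2974, 0.052]
tool_rot: [179.9, 0.1, 165.8]
force: [-0.1, 0.7, -0.3]
grip_width: 0.0873
```

Request:
move_arm(steps=[[[0,0,0],0],[[0,0,0],0],[[0,0,0],0],[[0,0,0],0],[[0,0,0],0],[[0,0,0],0],[[0,0,0],0],[[0,0,0],0]], hand=1, squeeze=45)

```text
time_s: 3.85
tool_pos: [0.4596, 0.297, 0.0511]
tool_rot: [180.0, 0.0, 165.8]
force: [-0.2, 1.2, -0.2]
grip_width: 0.0147
```

Request:
move_arm(steps=[[[0,0,-0.015],0],[[0,0,-0.035],0],[[0,0,-0.065],0],[[0,0,-0.105],0],[[0,0,-0.14],0],[[0,0,-0.15],0],[[0,0,-0.15],0]])

```text
time_s: 4.72
tool_pos: [0.4597, 0.2969, 0.2015]
tool_rot: [180.0, 0.0, 165.8]
force: [0.8, 0.5, -1.0]
grip_width: 0.0136
```

```bash
python3 -c "
from h import *
go(.6035,.0285,.2,52)
"
```

```text
t 4.72 pos [0.4597 0.2969 0.2015] rot [1.7996e+02 3.0000e-02 1.6580e+02] q7 41.3 w 0.0136 F [ 0.8  0.5 -1. ]
shift [-0.2053 -0.2249  0.0014] turn 1.9861 rows>= 11
```

Request:
move_arm(steps=[[[-0.012,-0.013,0],0.12],[[-0.028,-0.03,0],0.28],[[-0.045,-0.05,0],0.45],[[-0.063,-0.069,0],0.62],[[-0.081,-0.089,0],0.79],[[-0.099,-0.109,0],0.96],[[-0.117,-0.129,0],1.13],[[-0.135,-0.148,0],1.3],[[-0.153,-0.167,0],1.47],[[-0.171,-0.187,0],1.64],[[-0.187,-0.205,0],1.81],[[-0.2,-0.218,0],1.93],[[-0.205,-0.225,0.001],1.986],[[-0.205,-0.225,0.001],1.986],[[-0.205,-0.225,0.001],1.986],[[-0.205,-0.225,0.001],1.986]])

```text
time_s: 6.72
tool_pos: [0.6029, 0.0296, 0.2]
tool_rot: [-180.0, -0.0, 52.1]
force: [-0.0, -0.3, 0.0]
grip_width: 0.0138
```

```bash
python3 -c "
from h import *
im,d,P=wrist(); save('c_wrist',im); np.savez('c',im=im,d=d,P=P)
for r in env.cut_out('wrist','cap_slot'): print(r['conf'],r['uv']); rep('net',P,r['region']&(d>0))
near=lambda c,r:(np.hypot(P[...,0]-c[0],P[...,1]-c[1])<r)&(d>0)
C=(.6035,.0285)
rep('cap',P,near(C,.06)&(P[...,2]>.055)&(P[...,2]<.075))
rep('slot',P,near(C,.029)&(P[...,2]>.04)&(P[...,2]<.053))
rep('house',P,near((.63,.014),.16)&(P[...,2]>.039)&(P[...,2]<.051))
rep('handle',P,near(C,.03)&(P[...,2]>.1)&(P[...,2]<.3))
go(.6035,.0285,.2,52)
"
```

```text
0.56 [254.7, 180.7]
net 2391 c [0.6042 0.0296] size [0.055 0.059] axis 137.4 z [0.048 0.062 0.064]
cap 2012 c [0.6037 0.0291] size [0.056 0.059] axis 140.7 z [0.058 0.062 0.064]
slot 398 c [0.6135 0.0261] size [0.055 0.035] axis 67.6 z [0.046 0.049 0.05 ]
house 10795 c [0.6292 0.0147] size [0.099 0.181] axis 151.7 z [0.043 0.045 0.047]
handle 7939 c [0.6049 0.0369] size [0.047 0.036] axis 37.9 z [0.198 0.259 0.299]
t 6.83 pos [0.603  0.0293 0.2001] rot [-1.7999e+02 -2.0000e-02  5.2090e+01] q7 -36.6 w 0.0137 F [ 0.5 -0.  -0.9]
shift [-0.0003  0.0008  0.0001] turn 0.0016 rows>= 1
```

View pics/c_wrist.png

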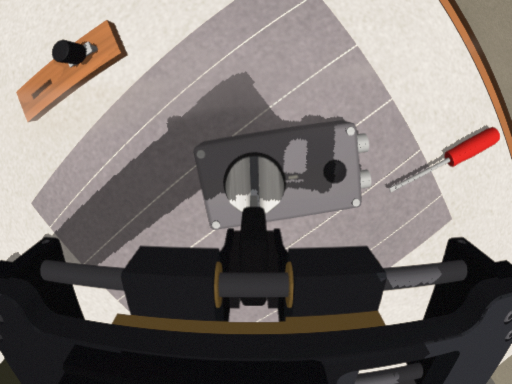

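```bash
python3 - <<'E'
from h import *
z=np.load("c.npz");P=z["P"];d=z["d"]
rr=np.hypot(P[...,0]-.6037,P[...,1]-.0291)
for lo,hi,rad in((.044,.052,.026),(.044,.055,.026),(.044,.052,.022)):
    m=(rr<rad)&(P[...,2]>lo)&(P[...,2]<hi)&(d>0)
    p=P[m][:,:2]; c=p.mean(0); w,v=np.linalg.eigh(np.cov(p.T)); a=v[:,1]; n=v[:,0]
    print(m.sum(),c,"axis",np.degrees(np.arctan2(a[1],a[0]))%180,"sd",np.sqrt(w),"perp off cap centre",n,(c-[.6037,.0291])@n, "extent perp",np.percentile((p-c)@n,[2,98]))
    v_,u_=np.where(m);print("px",u_.min(),u_.max(),v_.min(),v_.max())
# key blade/handle: points at blade height in picture below cap
for lo,hi in((.145,.17),(.17,.20)):
    m=(rr<.035)&(P[...,2]>lo)&(P[...,2]<hi)&(d>0); rep("blade%.3f"%lo,P,m)
im=z["im"][120:240,190:320]; cv2.imwrite("pics/c_crop.png",cv2.resize(im[...,::-1],None,fx=5,fy=5,interpolation=cv2.INTER_CUBIC))
E
```

```text
325 [0.60666392 0.0332586 ] axis 55.644991547985015 sd [0.00267003 0.01255252] perp off cap centre [-0.82555688  0.56431891] -0.00010011060046916228 extent perp [-0.00444949  0.00458328]
px 250 259 159 204
327 [0.60669244 0.03329991] axis 55.514552767079856 sd [0.00268862 0.01256252] perp off cap centre [-0.82427003  0.5661969 ] -8.860628095020253e-05 extent perp [-0.00448025  0.00460227]
px 250 259 159 204
290 [0.60588903 0.03225147] axis 54.99946042454658 sd [0.00267969 0.01106976] perp off cap centre [-0.81914664  0.57358415] 1.4492907276304062e-05 extent perp [-0.0043718   0.00446159]
px 250 259 162 201
blade0.145 53 c [0.6152 0.0459] size [0.001 0.005] axis 142.2 z [0.156 0.163 0.169]
blade0.170 438 c [0.6127 0.0426] size [0.014 0.032] axis 141.4 z [0.175 0.194 0.199]
```

View pics/c_crop.png

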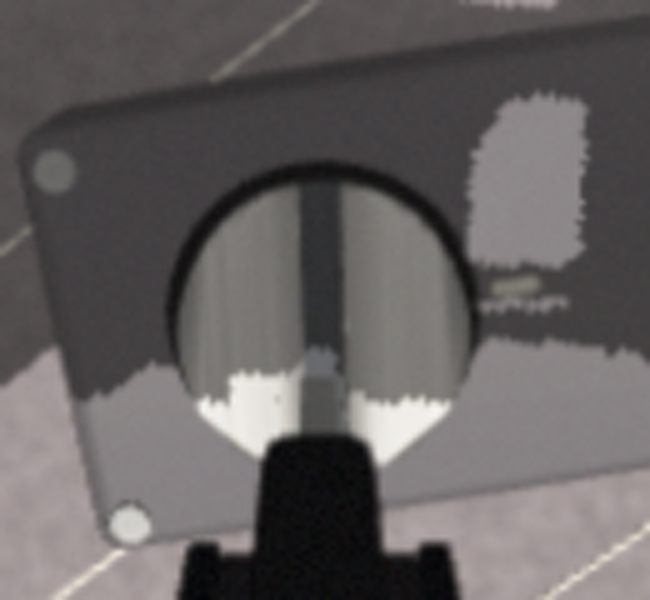

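Request:
move_arm(steps=[[[-0.001,0.0008,0.03],-0.026],[[-0.001,0.0008,0.06],-0.026],[[-0.001,0.0008,0.08],-0.026],[[-0.001,0.0008,0.088],-0.026],[[-0.001,0.0008,0.094],-0.026],[[-0.001,0.0008,0.099],-0.026],[[-0.001,0.0008,0.103],-0.026],[[-0.001,0.0008,0.105],-0.026],[[-0.001,0.0008,0.106],-0.026],[[-0.001,0.0008,0.106],-0.026]])

```text
time_s: 8.07
tool_pos: [0.6033, 0.0273, 0.0942]
tool_rot: [180.0, -0.0, 53.5]
force: [0.8, -0.0, -0.9]
grip_width: 0.0135
```

```bash
python3 -c "
from h import *
go(.6028,.0278,.093,53.5); print(env.get_obs()['wrist_torque'])
"
```

```text
t 8.07 pos [0.6033 0.0273 0.0942] rot [ 1.7999e+02 -2.0000e-02  5.3500e+01] q7 -32.6 w 0.0135 F [ 0.8 -0.  -0.9]
shift [ 0.0001 -0.0007  0.0012] turn 0.0 rows>= 1
[-0.12057685  0.1655273   0.0307764 ]
```

Request:
move_arm(steps=[[[0,0,0.001],0],[[0,0,0.002],0],[[0,0,0.002],0]])

```text
time_s: 8.45
tool_pos: [0.6035, 0.0273, 0.094]
tool_rot: [-180.0, -0.1, 53.5]
force: [-4.7, -0.5, 11.2]
grip_width: 0.0137
```

Request:
move_arm(steps=[[[0,0,0],0.06],[[0,-0.0002,0],0.15],[[0,-0.0004,0],0.25],[[0.0001,-0.0005,0],0.35],[[0.0002,-0.0007,0],0.45],[[0.0002,-0.0008,0],0.55],[[0.0003,-0.0009,0],0.65],[[0.0004,-0.001,0],0.75],[[0.0005,-0.0011,0],0.85],[[0.0006,-0.0012,0],0.95],[[0.0008,-0.0013,0],1.05],[[0.0009,-0.0014,0],1.15],[[0.001,-0.0014,0],1.25],[[0.0012,-0.0015,0],1.33],[[0.0013,-0.0015,0],1.38],[[0.0014,-0.0015,0],1.4],[[0.0014,-0.0015,0],1.4]])

```text
time_s: 10.58
tool_pos: [0.6036, 0.0276, 0.0941]
tool_rot: [180.0, -0.1, -26.8]
force: [-3.2, -3.0, 10.8]
grip_width: 0.0139
```

```bash
python3 -c "
from h import *
go(.6035,.029,.094,-28.4); print(env.get_obs()['wrist_torque'])
"
```

```text
t 10.57 pos [0.6036 0.0276 0.0941] rot [ 1.7998e+02 -1.1000e-01 -2.6760e+01] q7 -107.4 w 0.0139 F [-3.2 -3.  10.8]
shift [-0.0007 -0.0012  0.0001] turn 0.0287 rows>= 1
[-0.66673132  0.89426403  0.04088272]
```

Request:
move_arm(steps=[[[0,0,0],0.05],[[0,0,0],0.1],[[0,0,0],0.14],[[0,0,0],0.16],[[0,0,0],0.16]])

```text
time_s: 11.2
tool_pos: [0.6036, 0.0275, 0.0941]
tool_rot: [180.0, -0.1, -35.9]
force: [-2.8, -3.0, 10.2]
grip_width: 0.0135
```

```bash
python3 -c "
from h import *
go(.6035,.029,.094,-28.4); print(env.get_obs()['wrist_torque'])
"
```

```text
t 11.2 pos [0.6036 0.0275 0.0941] rot [ 1.800e+02 -1.100e-01 -3.592e+01] q7 -115.8 w 0.0135 F [-2.8 -3.  10.2]
shift [-0.0009 -0.0011  0.0001] turn -0.1312 rows>= 1
[-0.71354276  0.92379191  0.09887482]
```

Request:
move_arm(steps=[[[0,0,0],0.03],[[0,0,0],0.05],[[0,0,0],0.05]])

```text
time_s: 11.58
tool_pos: [0.6036, 0.0276, 0.0941]
tool_rot: [180.0, -0.1, -38.7]
force: [-2.9, -2.3, 10.6]
grip_width: 0.0137
```

```bash
python3 -c "
from h import *
go(.6035,.029,.094,-28.4); print(env.get_obs()['wrist_torque'])
"
```

```text
t 11.57 pos [0.6036 0.0276 0.0941] rot [ 1.7998e+02 -1.3000e-01 -3.8670e+01] q7 -118.3 w 0.0137 F [-2.9 -2.3 10.6]
shift [-0.0009 -0.001   0.0001] turn -0.1792 rows>= 1
[-0.73082846  0.93708938  0.70328961]
```

Request:
move_arm(steps=[[[0,0,0],0.01],[[0,0,0],0.01],[[0,0,-0.001],-0.07],[[0,0,-0.002],-0.14],[[0,0,-0.006],-0.14],[[0,0,-0.014],-0.14],[[0,0,-0.03],-0.14],[[0,0,-0.06],-0.14],[[0,0,-0.09],-0.14],[[0,0,-0.105],-0.14],[[0,0,-0.107],-0.14],[[0,0,-0.107],-0.14]])

```text
time_s: 13.08
tool_pos: [0.6023, 0.0295, 0.1983]
tool_rot: [180.0, 0.1, -30.7]
force: [0.5, 0.1, -0.4]
grip_width: 0.0132
```

```bash
python3 - <<'E'
from h import *
im,d,P=wrist(); save('d_wrist',im); np.savez('d',im=im,d=d,P=P)
rr=np.hypot(P[...,0]-.6037,P[...,1]-.0291)
for rad in(.026,.022):
    m=(rr<rad)&(P[...,2]>.044)&(P[...,2]<.052)&(d>0)
    p=P[m][:,:2]; c=p.mean(0); w,v=np.linalg.eigh(np.cov(p.T)); a=v[:,1]
    print(m.sum(),c,"axis",np.degrees(np.arctan2(a[1],a[0]))%180,np.sqrt(w))
rep('house',P,(np.hypot(P[...,0]-.63,P[...,1]-.014)<.16)&(P[...,2]>.039)&(P[...,2]<.051)&(d>0))
cv2.imwrite("pics/d_crop.png",cv2.resize(im[100:260,170:340,::-1],None,fx=3.5,fy=3.5,interpolation=cv2.INTER_CUBIC))
go(.501,-.270,.2,-5)
E
```

```text
349 [0.60655113 0.02538961] axis 153.11868720801542 [0.00267689 0.01313625]
305 [0.60519952 0.02621053] axis 152.96819335268282 [0.0026767  0.01136176]
house 11547 c [0.6294 0.0133] size [0.1   0.179] axis 151.7 z [0.043 0.045 0.047]
t 13.12 pos [0.6021 0.0294 0.198 ] rot [ 1.7994e+02  8.0000e-02 -3.0720e+01] q7 -114.8 w 0.0138 F [-0.4  0.9 -1.2]
shift [ 0.066   0.3091 -0.0018] turn -0.4489 rows>= 6
```

View pics/d_crop.png

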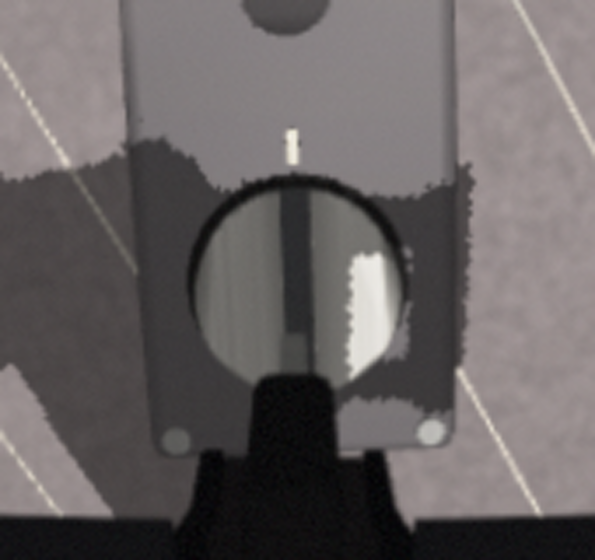

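```bash
python3 -c "
from h import *
go(.503,-.245,.198,-5)
"
```

```text
t 13.12 pos [0.6021 0.0294 0.198 ] rot [ 1.7994e+02  8.0000e-02 -3.0720e+01] q7 -114.8 w 0.0138 F [-0.4  0.9 -1.2]
shift [5.500e-02 2.865e-01 2.000e-04] turn -0.4489 rows>= 5
```

Request:
move_arm(steps=[[[0.005,0.02,0],-0.04],[[0.012,0.06,0],-0.1],[[0.02,0.105,0],-0.17],[[0.029,0.15,0],-0.24],[[0.038,0.195,0],-0.31],[[0.046,0.24,0],-0.38],[[0.053,0.275,0],-0.43],[[0.055,0.2865,0],-0.449],[[0.055,0.2865,0],-0.449],[[0.055,0.2865,0],-0.449]])

```text
time_s: 14.38
tool_pos: [0.5039, -0.2439, 0.1984]
tool_rot: [-180.0, 0.1, -4.9]
force: [-0.8, 1.4, -1.5]
grip_width: 0.0138
```

```bash
python3 - <<'E'
from h import *
im,d,P=wrist(); save('e_wrist',im)
m=(np.hypot(P[...,0]-.5,P[...,1]+.27)<.115)&(P[...,2]>.027)&(P[...,2]<.045)&(d>0); rep('tray',P,m)
go(.503,-.245,.051,-5)
E
```

```text
tray 1879 c [ 0.5005 -0.2707] size [0.141 0.14 ] axis 85.0 z [0.029 0.034 0.036]
t 14.43 pos [ 0.5041 -0.2437  0.1985] rot [-1.7997e+02  4.0000e-02 -4.9100e+00] q7 -62.9 w 0.014 F [-0.5 -0.6 -0.5]
shift [-0.0009  0.0014  0.1475] turn 0.0016 rows>= 3
```

View pics/e_wrist.png

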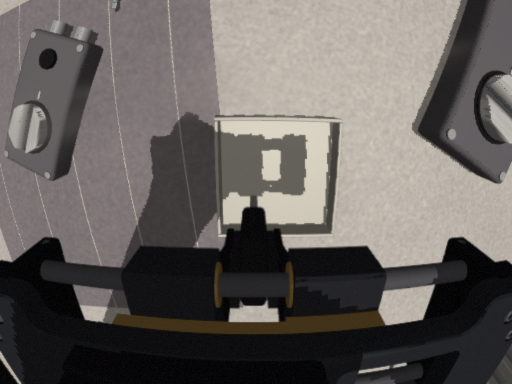

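Request:
move_arm(steps=[[[-0.001,0.0015,0.03],0],[[-0.001,0.0015,0.07],0],[[-0.001,0.0015,0.105],0],[[-0.001,0.0015,0.13],0],[[-0.001,0.0015,0.141],0],[[-0.001,0.0015,0.146],0],[[-0.001,0.0015,0.148],0],[[-0.001,0.0015,0.149],0],[[-0.001,0.0015,0.149],0]])

```text
time_s: 15.55
tool_pos: [0.503, -0.2466, 0.0506]
tool_rot: [-180.0, -0.1, -5.0]
force: [-0.7, -0.3, -1.3]
grip_width: 0.0136
```

Request:
move_arm(steps=[[[0,0,0.001],0],[[0,0,0.0015],0],[[0,0,0.0015],0]])

```text
time_s: 15.92
tool_pos: [0.5029, -0.2466, 0.0491]
tool_rot: [-180.0, -0.0, -5.0]
force: [-1.4, 0.8, 5.5]
grip_width: 0.0133
```

Request:
move_arm(steps=[[[0,0,0],0],[[0,0,0],0],[[0,0,0],0],[[0,0,0],0],[[0,0,0],0]], hand=0.1)

```text
time_s: 16.55
tool_pos: [0.5026, -0.2465, 0.0485]
tool_rot: [-180.0, 0.0, -5.0]
force: [-0.3, 0.1, -0.5]
grip_width: 0.0389
```

```bash
python3 - <<'E'
from h import *
im,d=env.read_camera("scene"); P=world("scene",d); np.savez("f",im=im,d=d,P=P)
save("f_scene",cv2.resize(im[110:240,170:310],None,fx=4,fy=4,interpolation=cv2.INTER_CUBIC))
go(.503,-.245,.051,-5)
E
```

```text
t 16.6 pos [ 0.5026 -0.2465  0.0485] rot [-180.    0.   -5.] q7 -54.9 w 0.0389 F [-0.1  0.3 -0. ]
shift [ 0.0003 -0.0015 -0.0025] turn 0.0001 rows>= 1
```

View pics/f_scene.png

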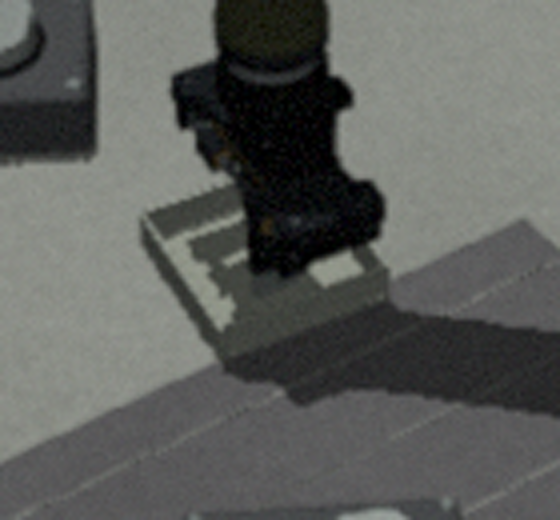

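Request:
move_arm(steps=[[[0,0,-0.01],0],[[0,0,-0.022],0],[[0,0,-0.025],0],[[0,0.006,-0.025],0],[[0,0.012,-0.025],0],[[0,0.018,-0.025],0],[[0,0.024,-0.025],0],[[0,0.03,-0.025],0],[[0,0.036,-0.025],0],[[0,0.042,-0.026],0],[[0,0.046,-0.03],0],[[0,0.05,-0.04],0],[[0,0.05,-0.06],0],[[0,0.05,-0.09],0],[[0,0.05,-0.13],0],[[0,0.05,-0.15],0],[[0,0.05,-0.15],0]])

```text
time_s: 18.73
tool_pos: [0.4992, -0.2967, 0.2003]
tool_rot: [180.0, -0.2, -5.0]
force: [0.4, 1.5, 0.3]
grip_width: 0.0392
```

```bash
python3 - <<'E'
from h import *
im,d,P=wrist(); save('g_wrist',im)
m=(np.hypot(P[...,0]-.5,P[...,1]+.27)<.075)&(im.max(-1)<60)&(d>0)&(P[...,2]<.09); rep('dark',P,m)
for r in env.cut_out('wrist','key_center'): print(r['conf'],r['uv']); rep('net',P,r['region']&(d>0))
go(.503,-.245,.2,-5)
E
```

```text
dark 1436 c [ 0.4725 -0.2864] size [0.06  0.117] axis 149.9 z [0.012 0.018 0.019]
0.68 [247.7, 172.2]
net 1966 c [ 0.5016 -0.2892] size [0.076 0.038] axis 85.2 z [0.012 0.017 0.019]
t 18.82 pos [ 0.4979 -0.2957  0.1977] rot [-1.7995e+02  6.0000e-02 -4.9700e+00] q7 -55.8 w 0.039 F [ 0.1 -0.4 -0. ]
shift [ 0.0007 -0.051  -0.0023] turn 0.0005 rows>= 1
```

View pics/g_wrist.png

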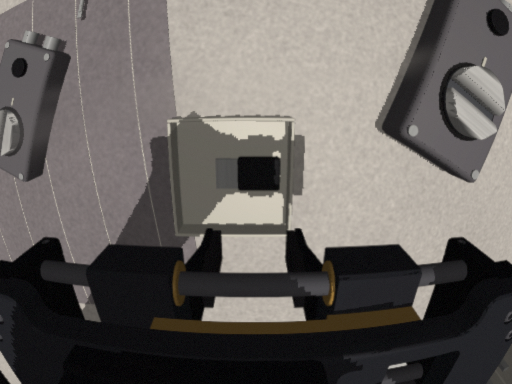

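```bash
python3 -c "
from cell import env
print(env.sign_off())"
```

```text
the job is handed in; nothing more can be done
None
```

The battery cap is locked and the flat-bladed key lies released in the white tray. I handed the job in at about 19 s of the 48 s allowed.

- **Locking:** I took the key from the rack and lowered the blade to the floor of the slot on the smaller housing. It touched at the expected height with 11 N. I then turned the cap clockwise until the torque rose from about 0.1 to 0.7 N m, which is the stop.
- **Slot check:** After lifting clear, the wrist picture showed the slot in line with the housing and its index mark. The depth fit gave 153° for the slot against 151.7° for the housing. The same fit had also read 1.5–2° higher than my estimate of the slot's angle before turning, so I put the difference down to fit error.
- **Tray:** I stood the key in the tray, opened the jaws and tipped it over with a finger. The last wrist picture showed it lying flat inside, near the middle: 76 x 38 mm, 12–19 mm high.
- **Robot:** The gripper was about 0.2 m up and touching nothing.

No check failed. I did not take another picture after hand-in.

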